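# Making up two watch-repair kits

### The job

Make up the two repair kits from the stock on the watchmaker's bench: the three-pocket tray gets the largest of the three brass rings in its middle pocket, and the loupe and the tin in its two end pockets, either way round; the two-pocket tray gets the smallest ring and the oilstone, one to a pocket. Set each thing down, without dropping it, standing flat as it stood in the stock and close to the middle of its pocket. Leave the middle-sized ring, the glass dome and the press where they are.

Things in the scene. Friction and masses are not known exactly. Their poses are not given: they have to be found in the camera images.
- tray_three: White plastic parts tray with three pockets in a row, 226 x 84 mm. Fixed to the bench. Walls and partitions 4 mm thick, tops 9 mm above the bench; pocket floors 3 mm above it. Pockets 70 (tray x) x 76 mm (tray y) inside, a grey disc marks each middle. Origin: centre of the underside, x along the tray, z up. Pocket centres at x = -74, 0 and +74 mm, y = 0.
- tray_two: White plastic parts tray with two pockets in a row, 148 x 84 mm. Fixed to the bench. Walls and partitions 4 mm thick, tops 9 mm above the bench; pocket floors 3 mm above it. Pockets 70 (tray x) x 76 mm (tray y) inside, a grey disc marks each middle. Origin: centre of the underside, x along the tray, z up. Pocket centres at x = -37 and +37 mm, y = 0.
- ring_large: Largest brass movement-holder ring (a short open tube, one of three alike but for diameter) lying flat, 22 mm high; origin at the centre of its underside, z up along its axis; taken from above across its outside. This is the 54 mm ring (hole 42 mm), about 150 g.
- ring_middle: Middle-sized brass movement-holder ring (a short open tube, one of three alike but for diameter) lying flat, 22 mm high; origin at the centre of its underside, z up along its axis; taken from above across its outside. This is the 37 mm ring (hole 28 mm), about 80 g. It belongs to no kit and stays where it is in the stock.
- ring_small: Smallest brass movement-holder ring (a short open tube, one of three alike but for diameter) lying flat, 22 mm high; origin at the centre of its underside, z up along its axis; taken from above across its outside. This is the 24 mm ring (hole 17 mm), about 40 g.
- loupe: Black plastic eye loupe standing on its flared end: foot 38 mm across and 3 mm high, narrowing to a straight barrel 28 mm across from 11 mm up to its top at 34 mm; about 40 g. Origin at the centre of its underside, z up. Grip the barrel.
- tin: Plain aluminium canister, a closed upright cylinder 34 mm across and 55 mm high, about 90 g. Origin at the centre of its underside, z up.
- oilstone: Small reddish-brown oilstone, a bar 50 x 22 x 22 mm lying flat, about 60 g. Origin at the centre of its underside; x along its 50 mm length, y across its 22 mm width, z up. It may lie at any yaw in its pocket.
- dome: Bystander: clear glass dust dome on a round blue base 100 mm across, with a knob on top, 96 mm high in all, beyond the stock as seen from the robot. Loose; not to be moved. Origin at the centre of its underside.
- press: Bystander: grey cast bench press, foot 110 (x) x 75 (y) mm, a tall C frame 200 mm high, to the robot's right beyond the tray there. Loose, 2.5 kg; not to be moved. Origin at the centre of its underside.
Not all that is in view belongs to the job. Leave any green or grey look-alike of the oilstone alone.

How it is judged:
By the outcome, as a careful person would: the job done as asked, in the order asked, and still so for the second after the job is handed in, with the robot touching nothing.
It also fails if it takes over 118 s, if anything falls off the work surface, if the arm or the gripper's body presses on something with over 40 N, if the wrist force passes 120 N, or if a joint passes its speed limit or range.

### The arm

A 6-joint arm with a two-finger parallel gripper is mounted at the origin on the work surface. World frame = base frame: x ahead of the robot, y to its left, z up, the work surface at z = 0. Lengths are in m, angles in degrees, forces in N, time in s.
With the tool pointing down it reaches from about 0.35 to 0.875 m from the base axis. Payload 4.2 kg.
Tool frame: the origin (TCP) lies midway between the tips of the shut fingers; the grasp point (between the pads) lies 19 mm behind it (r.pinch_z is the distance from the TCP to the grasp point, in m); z points along the fingers, y is the line along which they close (so a half turn about z gives the same grasp; the last joint's range is limited). The gripper opens to 87 mm and grips with 3 to 60 N. Pads are 19 mm wide; open, the fingers measure 117 mm over their backs; the gripper's body (75 mm by 190 mm) begins 51 mm behind the grasp point.
Start: joints at [-54.683, 22.042, 0.453, 0, -68.411, -14.817], TCP at [0.219, -0.585, 0.223] pointing down, gripper open.
Joint ranges: [-179.83, 179.83], [-69.29, 118.12], [-61.27, 80.66], [-181.25, 117.63], [-171.15, -9.14], [-177.46, 177.46]. Speed limits (degrees/s): [159.86, 159.86, 180, 180, 180, 180].

### API

Orientations are given as a 3x3 rotation matrix whose columns are the frame's x, y, z axes.
In Python, from station import r, imaging, models gives the robot as it stands. The module is installed in compiled form; this text tells all that it offers.
- The arm moves only by the tool apply_moves, never from a script. Its argument "moves" is a list of rows, each a list of 2 entries, a list of its own where there are three numbers: the shift along the tool's x, y, z in m, then the turn about the tool's z in degrees. A call has 1 to 5 rows; each row shifts and turns the commanded pose from where the row before left it, along the tool's axes as they then stand; what a row does not reach is not made up. A row lasts 1/12 s, in which the tool goes at most 41.7 mm and 7.16 degrees, less where a joint would pass 70% of its speed; a pose out of reach is approached as far as the arm can. A call is refused whole if a number of a shift passes 0.0417 or a number of a turn 7.16, either way. A call with a gripper value outside its range is refused whole. "hand" is the finger opening in m, from 0 to 0.087, set as the call begins (left out, the last holds). The fingers move at their own pace and stop on an object; the grip force is fixed at half the most. Time passes only in rows, so rows that do not move let the fingers close. It gives the time, the measured TCP pose, the force, the opening and the grip force at its end, in the units of the state.
- r.sense(): the state, without advancing time (a new reading comes with each control period).
- imaging.capture(name): name is "scene" or "side" or "wrist"; returns a dict with "frame" (400x640x3 uint8, blue, green, red), "intrinsics" (3x3 intrinsics, pixels), "dist" ([k1, k2, p1, p2, k3] as OpenCV has them; the pictures are not rectified), "eye" and "orientation" of the camera in the world. Camera axes: x right, y down, z forward; pixel columns grow to the right and rows downward; lengths in m; the calibration is good to about 2 mm. A picture is of the moment at which its call begins. There is no depth.
- r.finish_job(): hands the job in; it is judged then, once.
Trained networks look in a picture, given as the dict that the camera call returned (one of the last four; its "shot" number tells which), for a name from the list of things; names that differ only in an ending like _2 or _b are one class to them, and where a whole thing is asked for, a point or a joint stands for the part that bears it (a point fixed in the world has none). Each returns a list of dicts, best first, with "confidence" (0 to 1); they miss things now and then, are a little off and sometimes report something else, mostly with a low value. They report only what shows in the picture. A call takes as long as a camera call. They do not tell look-alikes from the thing itself.
- models.cut_out(picture, target): "region" (400x640 bool, what is visible of it) and "extent" ([left, top, width, height] as shares, 0 to 1, of the picture: columns of its width, rows of its height, round what is visible of it).
- models.place_of(picture, target): "at" ([column, row] as shares, 0 to 1, of the picture: columns of its width, rows of its height: a listed point, or the origin of a listed thing).
The state is a dict: "time_s": time; "joints": joint angles; "joint_velocities": joint speeds; "effort": joint torques, N m; "tcp_pos": TCP position; "ee_rot": TCP orientation; "wrist_force": force on the tool from outside, world axes, zero at the start; "moment": the same for the moment, N m; "gripper_width": opening from 0.0 (shut) to 1.0 (fully open); "gripper_force": force on a finger pad.
Only numpy, scipy, OpenCV 4.12 (cv2) and the standard library are available. Lean on these libraries where they do the work, as an engineer would, in place of code of your own. Each camera call takes 0.05 s, during which the arm holds its last target. There are 200 camera calls.

## Working session

There is one attempt and no reset: what is moved stays moved. The work goes in short steps, Python scripts to look and compute and a tool call to move; the robot and the scene stay as the last step left them, time stands still between calls to the robot, and variables do not carry over. Pictures are saved under pics/ and viewed, at most 14 in all, crops included, and the job is handed in when it is done.

Besides the shell and the picture viewer there is one more tool, called in YAML: its name, and indented under it one key for each argument. apply_moves: Moves the arm, as the interface text tells. Its arguments: {"type":"object","properties":{"moves":{"type":"array"},"hand":{"type":"number"}},"required":["moves"]}

```bash
mkdir -p pics; cat > h.py <<'E'
import numpy as np, cv2
from station import r, imaging, models
def ground(p,px,z):
    """pixel (col,row) -> world point at height z"""
    n=cv2.undistortPoints(np.array([[px]],float),p["intrinsics"],np.array(p["dist"]))[0,0]
    d=np.array(p["orientation"])@np.array([n[0],n[1],1.]); e=np.array(p["eye"])
    return e+d*(z-e[2])/d[2]
def proj(p,w):
    R=np.array(p["orientation"]); e=np.array(p["eye"]); w=np.atleast_2d(w)
    return cv2.projectPoints(w,cv2.Rodrigues(R.T)[0],-R.T@e,p["intrinsics"],np.array(p["dist"]))[0][:,0]
E
python3 - <<'E'
from h import *
s=r.sense(); print(s["tcp_pos"],s["ee_rot"],s["gripper_width"],r.pinch_z)
for n in ["scene","side"]:
    p=imaging.capture(n); cv2.imwrite(f"pics/{n}0.png",p["frame"]); print(n,p["eye"])
    for t in "tray_three tray_two ring_large ring_middle ring_small loupe tin oilstone dome press".split():
        for d in models.place_of(p,t)[:4]:
            if d["confidence"]<.15: continue
            px=np.array(d["at"])*[640,400]; print(t,round(d["confidence"],2),px.round(),ground(p,px,0)[:2].round(3))
E
```

```text
[ 0.21868357 -0.58485163  0.22146764] [[-9.36761578e-01 -3.49967266e-01 -8.11439443e-04]
 [-3.49968202e-01  9.36759424e-01  2.00975815e-03]
 [ 5.67739819e-05  2.16664222e-03 -9.99997651e-01]] 0.9990766240483037 0.0187
scene [1.06852185 0.16889898 1.04437154]
tray_three 0.63 [450. 264.] [0.532 0.26 ]
tray_two 0.98 [292. 181.] [ 0.525 -0.249]
ring_large 0.5 [382. 226.] [0.524 0.05 ]
ring_middle 0.5 [403. 205.] [0.43  0.071]
ring_middle 0.43 [327. 298.] [0.781 0.021]
ring_small 0.39 [340. 208.] [ 0.534 -0.081]
loupe 0.66 [368. 261.] [0.636 0.064]
tin 0.45 [324. 238.] [ 0.638 -0.073]
oilstone 0.75 [380. 173.] [ 0.363 -0.036]
oilstone 0.66 [329. 152.] [ 0.375 -0.207]
oilstone 0.53 [357. 190.] [ 0.455 -0.066]
oilstone 0.48 [360. 157.] [ 0.343 -0.116]
dome 0.73 [324. 297.] [0.78  0.013]
press 0.55 [239. 124.] [ 0.427 -0.517]
side [0.40361683 0.60143039 0.57862152]
tray_three 0.87 [289. 350.] [0.532 0.257]
tray_two 0.97 [340. 191.] [ 0.536 -0.233]
tray_two 0.21 [388. 145.] [ 0.429 -0.537]
ring_large 0.84 [316. 265.] [0.534 0.055]
ring_middle 0.86 [362. 282.] [0.431 0.079]
ring_middle 0.52 [362. 233.] [ 0.452 -0.071]
ring_small 0.51 [327. 229.] [ 0.536 -0.065]
tin 0.72 [285. 221.] [ 0.642 -0.069]
oilstone 0.79 [361. 234.] [ 0.455 -0.067]
oilstone 0.73 [399. 205.] [ 0.376 -0.206]
oilstone 0.62 [402. 251.] [ 0.357 -0.033]
oilstone 0.57 [409. 232.] [ 0.345 -0.104]
dome 0.72 [217. 234.] [0.782 0.015]
press 0.79 [388. 151.] [ 0.428 -0.496]
```

View pics/scene0.png

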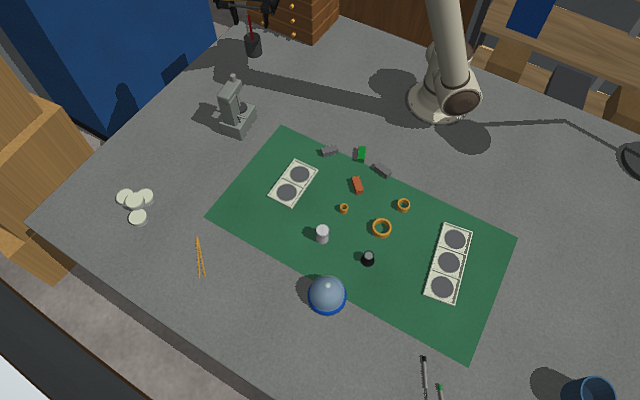

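View pics/side0.png

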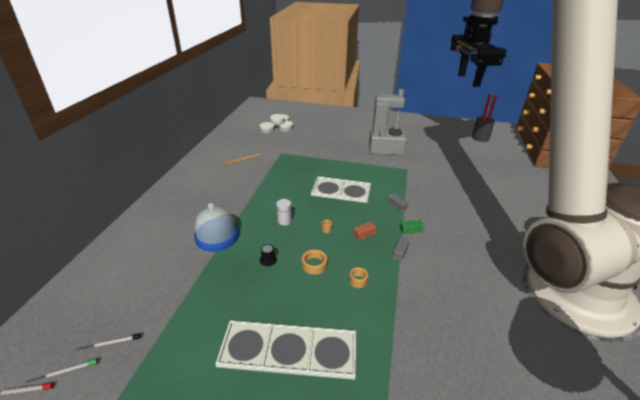

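The scene view shows the large ring at (382,226), the middle ring at (403,205) and the small ring at (343,208). The loupe is at (368,260), the tin at (322,234), and the trays at (292,182) and (448,262). There are four bar-shaped candidates: red-brown (357,185), green (360,153), grey (330,151) and grey (382,170). Only the first is reddish-brown, so it is the oilstone. Next I'll fit poses from both views and confirm in a crop.

```bash
cat > fit.py <<'E'
from h import *
from scipy.optimize import minimize
a=np.linspace(0,2*np.pi,48,endpoint=False); C=np.c_[np.cos(a),np.sin(a)]
cyl=lambda *rz:np.vstack([np.c_[C*r0,np.full(48,z)] for r0,z in rz])
box=lambda x,y,z:np.array([[i*x/2,j*y/2,k] for i in(-1,1) for j in(-1,1) for k in(0,z)])
M=dict(tray_three=box(.226,.084,.009),tray_two=box(.148,.084,.009),ring_large=cyl((.027,0),(.027,.022)),
 ring_middle=cyl((.0185,0),(.0185,.022)),ring_small=cyl((.012,0),(.012,.022)),
 loupe=cyl((.019,0),(.019,.003),(.014,.034)),tin=cyl((.017,0),(.017,.055)),oilstone=box(.05,.022,.022))
def hull(pts): return cv2.convexHull(np.asarray(pts,np.float32))
def place(m,v):
    c,s=np.cos(v[2]),np.sin(v[2]); return m@np.array([[c,s,0],[-s,c,0],[0,0,1]])+[v[0],v[1],v[3] if len(v)>3 else 0]
def maskhull(p,t,guess):
    gp=proj(p,[[guess[0],guess[1],.01]])[0]
    for d in models.cut_out(p,t):
        m=d["region"].astype(np.uint8); cs=cv2.findContours(m,cv2.RETR_EXTERNAL,cv2.CHAIN_APPROX_NONE)[0]
        if not cs: continue
        c=max(cs,key=cv2.contourArea); b=c[:,0].mean(0)
        if np.linalg.norm(b-gp)>25: continue
        c=c[:,0]; # pixel squares' corners
        return hull(np.vstack([c+o for o in np.array([[-.4,-.4],[.4,.4],[-.4,.4],[.4,-.4]])]))
def fit(ps,t,g,z=0):
    H=[(p,maskhull(p,t,g)) for p in ps]; H=[h for h in H if h[1] is not None]
    def cost(v):
        c=0
        for p,h in H:
            q=hull(proj(p,place(M[t],[*v,z]))); i=cv2.intersectConvexConvex(q,h)[0]
            c+=1-i/(cv2.contourArea(q)+cv2.contourArea(h)-i)
        return c/len(H)
    best=None
    for y0 in ([0,.5,1.0,1.5,2.1,2.6] if len(M[t])<20 else [0]):
        s=np.array([[*g,y0]]*4,float); s[1,0]+=.01; s[2,1]+=.01; s[3,2]+=.3
        o=minimize(cost,s[0],method="Nelder-Mead",options=dict(initial_simplex=s,xatol=1e-5,fatol=1e-6,maxiter=400))
        if best is None or o.fun<best.fun: best=o
    return best.x,best.fun,len(H)
E
python3 - <<'E'
from fit import *
G=dict(tray_three=(.532,.26),tray_two=(.53,-.24),ring_large=(.53,.053),ring_middle=(.431,.076),ring_small=(.535,-.072),loupe=(.64,.062),tin=(.64,-.07),oilstone=(.455,-.067))
ps=[imaging.capture(n) for n in("scene","side")]
for t,g in G.items():
    for q in (ps,ps[:1],ps[1:]):
        try: v,f,n=fit(q,t,g); print(t,v[:2].round(4),round(np.degrees(v[2]),1),round(f,3),n)
        except Exception as e: print(t,e)
f=[cv2.resize(ps[0]["frame"][130:290,260:420],None,fx=3.5,fy=3.5,interpolation=2)]
cv2.imwrite("pics/crop.png",f[0])
E
```

```text
tray_three [0.5323 0.2557] 8.2 0.043 2
tray_three [0.53   0.2541] 8.4 0.038 1
tray_three [0.5328 0.2568] 188.5 0.021 1
tray_two [ 0.5351 -0.24  ] 179.9 0.091 2
tray_two [ 0.5346 -0.2411] 0.1 0.092 1
tray_two [ 0.5339 -0.2365] 1.8 0.061 1
ring_large [0.5367 0.0538] -0.3 0.131 2
ring_large [0.5336 0.05  ] -10.9 0.164 1
ring_large [0.5371 0.0549] -9.8 0.08 1
ring_middle [0.4411 0.0768] -0.1 0.038 1
ring_middle division by zero
ring_middle [0.4411 0.0768] -0.1 0.038 1
ring_small [ 0.5362 -0.0666] -11.1 0.156 2
ring_small [ 0.5355 -0.0686] 4.1 0.215 1
ring_small [ 0.5361 -0.0658] -11.3 0.069 1
loupe [0.6356 0.0594] 17.0 0.056 1
loupe [0.6356 0.0594] 17.0 0.056 1
loupe division by zero
tin [ 0.6444 -0.0758] -0.1 0.117 2
tin [ 0.6437 -0.0764] 11.4 0.114 1
tin [ 0.6449 -0.0742] 4.7 0.1 1
oilstone [ 0.4473 -0.0723] 44.4 0.116 2
oilstone [ 0.4465 -0.0737] 43.2 0.051 1
oilstone [ 0.448  -0.0685] 226.4 0.051 1
```

View pics/crop.png

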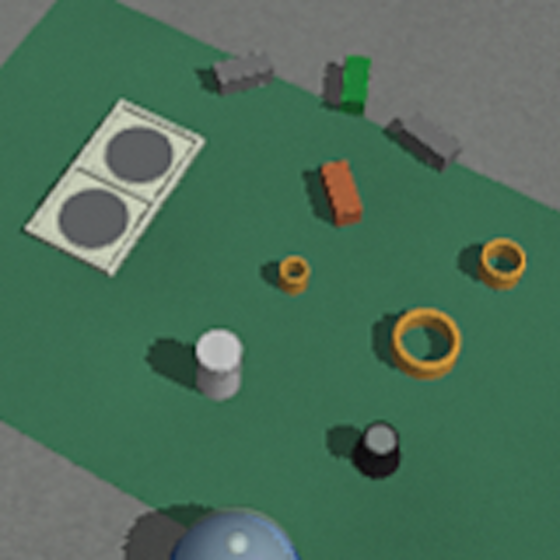

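The crop confirms the target things: one red-brown bar, with the green and two grey look-alikes apart from it, and three clearly different rings. I'll raise the arm, square the tool and fly over for wrist views.

apply_moves:
  moves:
    - [[0,0,-0.04],7]
    - [[0,0,-0.04],7]
    - [[0,0,-0.04],6.5]

```text
time_s: 3.05
tcp_pos: [0.2185, -0.585, 0.3437]
ee_rot: [[-1.0, 0.006, -0.001], [0.006, 1.0, 0.001], [0.001, 0.001, -1.0]]
wrist_force: [0.4, -0.8, 0.9]
gripper_width: 0.998
gripper_force: 0.0
```

apply_moves:
  moves:
    - [[-0.026,0.029,0],0]
    - [[-0.026,0.029,0],0]
    - [[-0.026,0.029,0],0]
    - [[-0.026,0.029,0],0]
    - [[-0.026,0.029,0],0]

```text
time_s: 3.47
tcp_pos: [0.3497, -0.4389, 0.3428]
ee_rot: [[-1.0, 0.001, 0.0], [0.001, 1.0, -0.0], [-0.0, -0.0, -1.0]]
wrist_force: [0.8, -0.8, -0.5]
gripper_width: 1.0
gripper_force: 0.0
```

apply_moves:
  moves:
    - [[-0.026,0.029,0],0]
    - [[-0.026,0.029,0],0]
    - [[-0.026,0.029,0],0]
    - [[-0.026,0.029,0],0]
    - [[-0.026,0.029,0],0]

```text
time_s: 3.88
tcp_pos: [0.4798, -0.2937, 0.3429]
ee_rot: [[-1.0, -0.0, 0.001], [-0.0, 1.0, -0.0], [-0.001, -0.0, -1.0]]
wrist_force: [0.6, -0.1, 0.3]
gripper_width: 1.002
gripper_force: 0.0
```

apply_moves:
  moves:
    - [[-0.026,0.029,0],0]
    - [[-0.01,0.029,0],0]
    - [[0,0,0],0]
    - [[0,0,0],0]
    - [[0,0,0],0]

```text
time_s: 4.3
tcp_pos: [0.5148, -0.2375, 0.3427]
ee_rot: [[-1.0, -0.0, -0.0], [-0.0, 1.0, -0.0], [0.0, -0.0, -1.0]]
wrist_force: [0.0, 0.7, 0.2]
gripper_width: 1.0
gripper_force: 0.0
```

```bash
python3 - <<'E'
from fit import *
s=r.sense(); print(s["tcp_pos"],np.array(s["ee_rot"]).round(4).tolist(),s["time_s"])
p=imaging.capture("wrist"); cv2.imwrite("pics/w1.png",p["frame"]); print(p["eye"])
for t,g in dict(tray_two=(.535,-.24),ring_small=(.536,-.067),tin=(.644,-.0755),oilstone=(.447,-.071)).items():
    try: v,f,n=fit([p],t,g); print(t,v[:2].round(4),round(np.degrees(v[2]),1),round(f,3),n)
    except Exception as e: print(t,e)
E
```

```text
[ 0.51479448 -0.23745485  0.34266423] [[-1.0, -0.0004, -0.0], [-0.0004, 1.0, -0.0003], [0.0, -0.0003, -1.0]] 4.3
[ 0.44277754 -0.23669186  0.50432759]
tray_two [ 0.5327 -0.2395] 1.2 0.025 1
ring_small [ 0.537 -0.068] 4.8 0.059 1
tin [ 0.641  -0.0763] 1.5 0.712 1
oilstone [ 0.4458 -0.072 ] 42.6 0.073 1
```

View pics/w1.png

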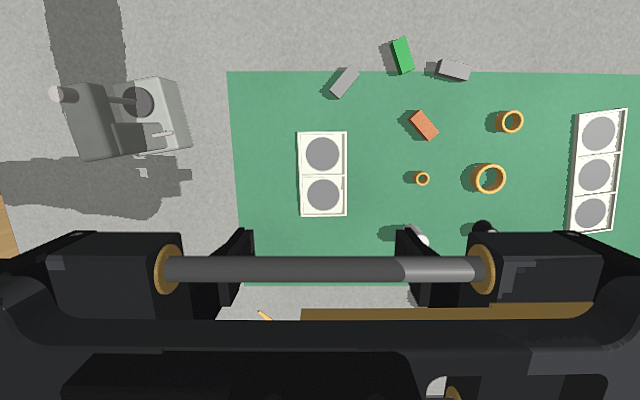

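The wrist view shows tray_two with discs at (322,152) and (322,194), the small ring at (422,179), the oilstone at (423,125), the large ring at (489,179) and tray_three at (597,172). The fits agree. Next I'll look from over the stock.

apply_moves:
  moves:
    - [[-0.01,0.036,0],0]
    - [[-0.01,0.036,0],0]
    - [[-0.01,0.036,0],0]
    - [[-0.01,0.036,0],0]
    - [[-0.01,0.036,0],0]

```text
time_s: 4.97
tcp_pos: [0.5649, -0.0567, 0.3429]
ee_rot: [[-1.0, 0.002, 0.001], [0.002, 1.0, 0.0], [-0.001, 0.0, -1.0]]
wrist_force: [0.5, -0.0, 0.0]
gripper_width: 1.0
gripper_force: 0.0
```

apply_moves:
  moves:
    - [[-0.012,0.036,0],0]
    - [[-0.012,0.036,0],0]
    - [[-0.011,0.036,0],0]
    - [[0,0,0],0]
    - [[0,0,0],0]

```text
time_s: 5.38
tcp_pos: [0.6002, 0.0518, 0.3418]
ee_rot: [[-1.0, -0.002, -0.001], [-0.002, 1.0, -0.0], [0.001, -0.0, -1.0]]
wrist_force: [0.5, 0.1, 0.2]
gripper_width: 1.002
gripper_force: 0.0
```

```bash
cat > look.py <<'E'
from fit import *
import sys
s=r.sense(); print(s["tcp_pos"].round(4),round(s["time_s"],2))
p=imaging.capture("wrist"); cv2.imwrite(sys.argv[1],p["frame"])
for t,g in dict(tray_three=(.532,.256),tray_two=(.533,-.24),ring_large=(.537,.054),ring_small=(.536,-.067),tin=(.644,-.0755),oilstone=(.447,-.071),loupe=(.636,.06)).items():
    try: v,f,n=fit([p],t,g); print(t,v[:2].round(4),round(np.degrees(v[2]),1),round(f,3),n)
    except Exception as e: print(t,e)
E
python3 look.py pics/w2.png
```

```text
[0.6002 0.0518 0.3418] 5.38
tray_three [0.5325 0.2554] 8.1 0.03 1
tray_two [ 0.5314 -0.24  ] 180.6 0.051 1
ring_large [0.5376 0.0538] 2.9 0.025 1
ring_small [ 0.5362 -0.0653] 3.9 0.097 1
tin [ 0.6443 -0.0733] 12.7 0.057 1
oilstone [ 0.4474 -0.0707] 225.2 0.073 1
loupe [0.6378 0.063 ] 1.1 0.053 1
```

View pics/w2.png

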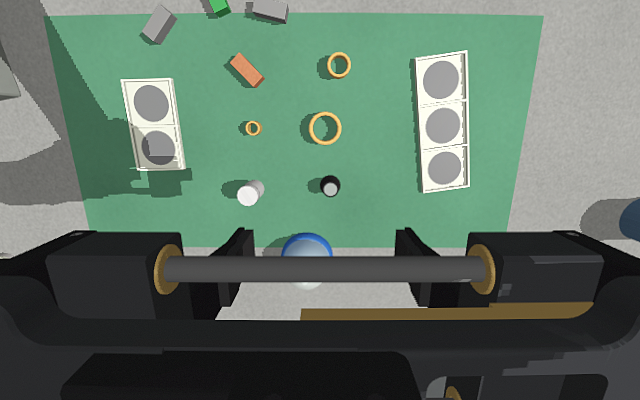

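This view shows the large ring at (325,128), the loupe at (330,186), the tin at (250,190), and tray_three's middle disc at (443,125), all in agreement with the earlier fits. I'll pick the large ring first.

apply_moves:
  moves:
    - [[0.0126,0.0004,0.038],0]
    - [[0.0126,0.0004,0.038],0]
    - [[0.0126,0.0004,0.038],0]
    - [[0.0126,0.0004,0.038],0]
    - [[0.0126,0.0004,0.038],0]

```text
time_s: 6.2
tcp_pos: [0.5361, 0.052, 0.1516]
ee_rot: [[-1.0, 0.001, 0.002], [0.001, 1.0, 0.001], [-0.002, 0.001, -1.0]]
wrist_force: [0.8, 0.5, -0.7]
gripper_width: 1.0
gripper_force: 0.0
```

apply_moves:
  moves:
    - [[0,0,0.035],-4.1]
    - [[0,0,0.035],-4.1]
    - [[0,0,0.02],0]
    - [[0,0,0],0]
    - [[0,0,0],0]

```text
time_s: 6.62
tcp_pos: [0.5368, 0.0521, 0.0623]
ee_rot: [[-0.99, -0.142, -0.001], [-0.142, 0.99, -0.001], [0.002, -0.001, -1.0]]
wrist_force: [1.5, -0.4, 0.8]
gripper_width: 0.999
gripper_force: 0.0
```

```bash
cat > d.py <<'E'
import sys
from h import *
# offset in tool axes from the measured pose to world x y z, and to a yaw of the tool's y axis from world y
s=r.sense(); R=np.array(s["ee_rot"]); t=np.array(list(map(float,sys.argv[1:4])))
print("tool shift",(R.T@(t-s["tcp_pos"])).round(4),"pos",s["tcp_pos"].round(4),"yaw",np.degrees(np.arctan2(-R[0,1],R[1,1])).round(2),"F",s["wrist_force"].round(1),"t",round(s["time_s"],1))
E
python3 d.py .5373 .0539 .0095
```

```text
tool shift [-0.0008  0.0018  0.0528] pos [0.5368 0.0521 0.0623] yaw 8.18 F [ 1.5 -0.4  0.8] t 6.6
```

apply_moves:
  moves:
    - [[-0.0008,0.0018,0.02],0]
    - [[0,0,0.02],0]
    - [[0,0,0.013],0]
    - [[0,0,0],0]
    - [[0,0,0],0]

```text
time_s: 7.03
tcp_pos: [0.5388, 0.0548, 0.0111]
ee_rot: [[-0.99, -0.143, 0.003], [-0.143, 0.99, 0.001], [-0.003, 0.0, -1.0]]
wrist_force: [0.2, 0.9, 0.6]
gripper_width: 1.0
gripper_force: 0.0
```

apply_moves:
  moves:
    - [[0,0,0],0]
    - [[0,0,0],0]
    - [[0,0,0],0]
    - [[0,0,0],0]
    - [[0,0,0],0]
  hand: 0.03

```text
time_s: 7.45
tcp_pos: [0.5377, 0.0546, 0.0101]
ee_rot: [[-0.99, -0.143, 0.001], [-0.143, 0.99, 0.0], [-0.001, 0.0, -1.0]]
wrist_force: [-0.4, -0.9, -0.3]
gripper_width: 0.708
gripper_force: 0.0
```

apply_moves:
  moves:
    - [[0,0,0],0]
    - [[0,0,0],0]
    - [[0,0,0],0]
    - [[0,0,0],0]
    - [[0,0,0],0]

```text
time_s: 7.87
tcp_pos: [0.5375, 0.0544, 0.0099]
ee_rot: [[-0.99, -0.143, 0.0], [-0.143, 0.99, -0.0], [-0.0, -0.0, -1.0]]
wrist_force: [-1.1, -0.8, 4.0]
gripper_width: 0.613
gripper_force: 30.0
```

```bash
python3 d.py .5325 .2555 .07; python3 -c "
from station import r;s=r.sense();print(s['gripper_width']*87,s['gripper_force'])"
```

```text
tool shift [-0.0238  0.1997 -0.0602] pos [0.5375 0.0544 0.0099] yaw 8.22 F [-1.1 -0.8  4. ] t 7.9
53.31192913480865 30.000769402831793
```

apply_moves:
  moves:
    - [[0,0,-0.02],0]
    - [[0,0,-0.025],0]
    - [[-0.002,0.015,-0.015],0]
    - [[-0.003,0.025,0],0]
    - [[-0.004,0.03,0],0]

```text
time_s: 8.28
tcp_pos: [0.5363, 0.1251, 0.0701]
ee_rot: [[-0.99, -0.139, 0.001], [-0.139, 0.99, 0.001], [-0.001, 0.001, -1.0]]
wrist_force: [0.3, 0.9, -2.8]
gripper_width: 0.604
gripper_force: 30.0
```

apply_moves:
  moves:
    - [[-0.004,0.035,0],0]
    - [[-0.004,0.035,0],0]
    - [[-0.004,0.03,0],0]
    - [[-0.003,0.02,0],0]
    - [[0,0.01,0],0]

```text
time_s: 8.7
tcp_pos: [0.5324, 0.2587, 0.0686]
ee_rot: [[-0.989, -0.145, -0.0], [-0.145, 0.989, 0.0], [0.0, 0.001, -1.0]]
wrist_force: [0.6, -0.0, -1.2]
gripper_width: 0.607
gripper_force: 30.0
```

apply_moves:
  moves:
    - [[0,0,0.01],0]
    - [[0,0,0],0]
    - [[0,0,0],0]
    - [[0,0,0],0]

```text
time_s: 9.03
tcp_pos: [0.5323, 0.2542, 0.059]
ee_rot: [[-0.99, -0.141, -0.001], [-0.141, 0.99, -0.001], [0.002, -0.001, -1.0]]
wrist_force: [0.3, -0.8, -1.8]
gripper_width: 0.61
gripper_force: 30.0
```

```bash
python3 d.py .5325 .2555 .0135;python3 - <<'E'
from fit import *
p=imaging.capture("wrist"); cv2.imwrite("pics/w3.png",p["frame"])
v,f,n=fit([p],"tray_three",(.5325,.2555)); print(v[:2].round(4),np.degrees(v[2]),f)
E
```

```text
tool shift [-0.0004  0.0013  0.0455] pos [0.5323 0.2542 0.059 ] yaw 8.11 F [ 0.3 -0.8 -1.8] t 9.0Traceback (most recent call last):
  File "<stdin>", line 3, in <module>
  File "fit.py", line 32, in fit
    o=minimize(cost,s[0],method="Nelder-Mead",options=dict(initial_simplex=s,xatol=1e-5,fatol=1e-6,maxiter=400))
    res = _minimize_neldermead(fun, x0, args, callback, bounds=bounds,
                               **options)
    fsim[k] = func(sim[k])
              ~~~~^^^^^^^^
    fx = function(np.copy(x), *(wrapper_args + args))
  File "fit.py", line 28, in cost
    return c/len(H)
           ~^~~~~~~
ZeroDivisionError: division by zero
```

View pics/w3.png

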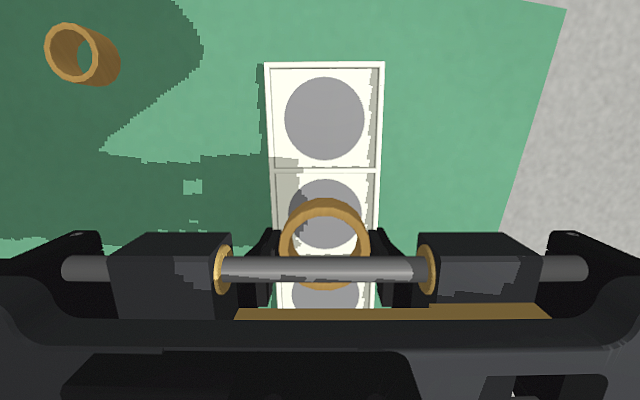

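The wrist view shows the ring held level at (325,243), and tray_three's near disc at (325,118) and middle disc at (325,212), lined up with it. Lowering.

apply_moves:
  moves:
    - [[-0.0004,0.0013,0.02],0]
    - [[0,0,0.015],0]
    - [[0,0,0.008],0]
    - [[0,0,0.001],0]
    - [[0,0,0],0]

```text
time_s: 9.55
tcp_pos: [0.533, 0.2568, 0.0154]
ee_rot: [[-0.99, -0.142, -0.0], [-0.142, 0.99, -0.001], [0.0, -0.001, -1.0]]
wrist_force: [0.7, 0.7, -1.1]
gripper_width: 0.608
gripper_force: 30.0
```

```bash
python3 d.py .5325 .2555 .0131;python3 - <<'E'
from h import *
p=imaging.capture("wrist"); h=cv2.cvtColor(p["frame"],cv2.COLOR_BGR2HSV)
m=cv2.inRange(h,(0,0,90),(180,40,190)); n,l,st,c=cv2.connectedComponentsWithStats(m)
for k in range(1,n):
    if st[k,4]>800: print(st[k],c[k].round(1),ground(p,c[k],.003).round(4))
E
```

```text
tool shift [ 0.0007 -0.0012  0.0023] pos [0.533  0.2568 0.0154] yaw 8.18 F [ 0.7  0.7 -1.1] t 9.6
[  533     0   107   258 14943] [604.7 148.7] [0.4516 0.421  0.003 ]
[  250    50   141   193 13805] [317.7 133.5] [0.4687 0.2443 0.003 ]
[ 221  262  189   27 3208] [323.9 270.6] [0.5584 0.261  0.003 ]
```

apply_moves:
  moves:
    - [[0.0005,-0.001,0.001],0]
    - [[0,0,0.001],0]
    - [[0,0,0.0004],0]
    - [[0,0,0],0]
    - [[0,0,0],0]

```text
time_s: 10.02
tcp_pos: [0.5326, 0.2563, 0.0134]
ee_rot: [[-0.99, -0.143, 0.0], [-0.143, 0.99, 0.0], [-0.0, 0.0, -1.0]]
wrist_force: [-0.0, 0.3, -1.9]
gripper_width: 0.604
gripper_force: 30.0
```

```bash
python3 d.py .5325 .2555 .0131
```

```text
tool shift [ 0.0002 -0.0007  0.0003] pos [0.5326 0.2563 0.0134] yaw 8.2 F [-0.   0.3 -1.9] t 10.0
```

apply_moves:
  moves:
    - [[0,-0.0005,0.0004],0]
    - [[0,0,0.0004],0]
    - [[0,0,0],0]
    - [[0,0,0],0]

```text
time_s: 10.35
tcp_pos: [0.5327, 0.2558, 0.0129]
ee_rot: [[-0.99, -0.143, 0.0], [-0.143, 0.99, 0.0], [-0.0, 0.0, -1.0]]
wrist_force: [-1.5, -0.8, 3.1]
gripper_width: 0.61
gripper_force: 30.0
```

apply_moves:
  moves:
    - [[0,0,0],0]
    - [[0,0,0],0]
    - [[0,0,0],0]
    - [[0,0,0],0]
    - [[0,0,0],0]
  hand: 0.072

```text
time_s: 10.77
tcp_pos: [0.5326, 0.2556, 0.0122]
ee_rot: [[-0.99, -0.143, -0.0], [-0.143, 0.99, -0.0], [0.0, -0.0, -1.0]]
wrist_force: [-0.1, -0.9, -0.5]
gripper_width: 0.809
gripper_force: 0.0
```

apply_moves:
  moves:
    - [[0,0,-0.01],0]
    - [[0,0,-0.03],0]
    - [[0,0,-0.04],0]
    - [[-0.005,-0.015,0],0]
    - [[-0.012,-0.034,0],0]

```text
time_s: 11.18
tcp_pos: [0.5578, 0.213, 0.0966]
ee_rot: [[-0.989, -0.148, 0.007], [-0.148, 0.989, 0.005], [-0.008, 0.004, -1.0]]
wrist_force: [0.6, -0.2, -0.7]
gripper_width: 0.826
gripper_force: 0.0
```

apply_moves:
  moves:
    - [[-0.0125,-0.034,0],0]
    - [[-0.0125,-0.034,0],0]
    - [[-0.0125,-0.034,0],0]
    - [[-0.0125,-0.034,0],0]
    - [[-0.008,-0.022,0],0]

```text
time_s: 11.6
tcp_pos: [0.6376, 0.0586, 0.0932]
ee_rot: [[-0.99, -0.141, 0.001], [-0.141, 0.99, -0.0], [-0.001, -0.0, -1.0]]
wrist_force: [0.6, 0.1, 0.0]
gripper_width: 0.819
gripper_force: 0.0
```

apply_moves:
  moves:
    - [[0,0,0.02],0]
    - [[0,0,0],0]
    - [[0,0,0],0]
    - [[0,0,0],0]

```text
time_s: 11.93
tcp_pos: [0.6364, 0.062, 0.0731]
ee_rot: [[-0.99, -0.144, 0.0], [-0.144, 0.99, -0.0], [-0.0, -0.0, -1.0]]
wrist_force: [0.1, 0.4, 0.3]
gripper_width: 0.827
gripper_force: 0.0
```

```bash
python3 d.py .637 .062 .016
```

```text
tool shift [-0.0006 -0.0001  0.0571] pos [0.6364 0.062  0.0731] yaw 8.26 F [0.1 0.4 0.3] t 11.9
```

apply_moves:
  moves:
    - [[-0.0006,0,0.02],0]
    - [[0,0,0.022],0]
    - [[0,0,0.014],0]
    - [[0,0,0.001],0]
    - [[0,0,0],0]

```text
time_s: 12.35
tcp_pos: [0.6368, 0.0624, 0.0157]
ee_rot: [[-0.99, -0.144, -0.0], [-0.144, 0.99, -0.0], [0.0, -0.0, -1.0]]
wrist_force: [-0.3, 0.6, 0.7]
gripper_width: 0.829
gripper_force: 0.0
```

apply_moves:
  moves:
    - [[0,0,0],0]
    - [[0,0,0],0]
    - [[0,0,0],0]
    - [[0,0,0],0]
    - [[0,0,0],0]
  hand: 0.015

```text
time_s: 12.77
tcp_pos: [0.6372, 0.0617, 0.016]
ee_rot: [[-0.99, -0.143, 0.001], [-0.143, 0.99, 0.0], [-0.001, 0.0, -1.0]]
wrist_force: [-0.3, -0.2, -0.3]
gripper_width: 0.531
gripper_force: 0.0
```

apply_moves:
  moves:
    - [[0,0,0],0]
    - [[0,0,0],0]
    - [[0,0,0],0]
    - [[0,0,0],0]
    - [[0,0,0],0]

```text
time_s: 13.18
tcp_pos: [0.6369, 0.0615, 0.0154]
ee_rot: [[-0.99, -0.143, -0.0], [-0.143, 0.99, -0.0], [0.0, -0.0, -1.0]]
wrist_force: [-0.9, -0.4, 0.8]
gripper_width: 0.309
gripper_force: 30.0
```

```bash
python3 - <<'E'
from fit import *
p=imaging.capture("scene")
print(fit([p],"ring_large",(.5325,.2555),.003))
E
python3 d.py .6057 .2661 .08
```

```text
(array([ 0.53200279,  0.25377624, -0.01034137]), np.float64(0.08820088850581276), 1)
tool shift [ 0.0018  0.2069 -0.0646] pos [0.637  0.0615 0.0154] yaw 8.2 F [-1.1  1.1  0.9] t 13.3
```

apply_moves:
  moves:
    - [[0,0,-0.02],0]
    - [[0,0,-0.025],0]
    - [[0,0.015,-0.02],0]
    - [[0,0.027,0],0]
    - [[0,0.03,0],0]

```text
time_s: 13.7
tcp_pos: [0.6275, 0.1329, 0.0821]
ee_rot: [[-0.99, -0.14, 0.003], [-0.14, 0.99, 0.001], [-0.003, 0.001, -1.0]]
wrist_force: [0.2, 0.1, -1.6]
gripper_width: 0.311
gripper_force: 30.0
```

apply_moves:
  moves:
    - [[0,0.035,0],0]
    - [[0.0018,0.035,0],0]
    - [[0,0.03,0],0]
    - [[0,0.023,0],0]
    - [[0,0.012,0],0]

```text
time_s: 14.12
tcp_pos: [0.605, 0.2691, 0.0801]
ee_rot: [[-0.989, -0.145, 0.0], [-0.145, 0.989, 0.0], [-0.0, 0.0, -1.0]]
wrist_force: [-0.6, -0.6, -0.8]
gripper_width: 0.312
gripper_force: 30.0
```

apply_moves:
  moves:
    - [[0,0,0.015],0]
    - [[0,0,0.015],0]
    - [[0,0,0],0]
    - [[0,0,0],0]

```text
time_s: 14.45
tcp_pos: [0.6051, 0.2653, 0.0494]
ee_rot: [[-0.99, -0.142, -0.002], [-0.142, 0.99, -0.002], [0.002, -0.001, -1.0]]
wrist_force: [-0.0, 1.1, 0.2]
gripper_width: 0.308
gripper_force: 30.0
```

```bash
python3 d.py .6057 .2661 .0184
```

```text
tool shift [-0.0008  0.0008  0.031 ] pos [0.6051 0.2653 0.0494] yaw 8.17 F [-0.   1.1  0.2] t 14.4
```

apply_moves:
  moves:
    - [[-0.0006,0.0005,0.015],0]
    - [[0,0,0.01],0]
    - [[0,0,0.005],0]
    - [[0,0,0],0]
    - [[0,0,0],0]

```text
time_s: 14.87
tcp_pos: [0.6064, 0.2665, 0.0205]
ee_rot: [[-0.99, -0.142, 0.0], [-0.142, 0.99, -0.0], [0.0, -0.0, -1.0]]
wrist_force: [-0.1, 0.7, 0.2]
gripper_width: 0.315
gripper_force: 30.0
```

apply_moves:
  moves:
    - [[0,0,0.0005],0]
    - [[0,0,0.0004],0]
    - [[0,0,0],0]
    - [[0,0,0],0]

```text
time_s: 15.2
tcp_pos: [0.6063, 0.2669, 0.0199]
ee_rot: [[-0.99, -0.143, 0.001], [-0.143, 0.99, 0.0], [-0.001, 0.0, -1.0]]
wrist_force: [-0.9, -0.1, -0.7]
gripper_width: 0.312
gripper_force: 30.0
```

```bash
python3 d.py .6057 .2661 .0184
```

```text
tool shift [ 0.0007 -0.0007  0.0015] pos [0.6063 0.2669 0.0199] yaw 8.2 F [-0.9 -0.1 -0.7] t 15.2
```

apply_moves:
  moves:
    - [[0.0006,-0.0006,0.0008],0]
    - [[0,0,0.0007],0]
    - [[0,0,0.0003],0]
    - [[0,0,0],0]
    - [[0,0,0],0]

```text
time_s: 15.62
tcp_pos: [0.6057, 0.2661, 0.0184]
ee_rot: [[-0.99, -0.143, 0.0], [-0.143, 0.99, -0.0], [-0.0, -0.0, -1.0]]
wrist_force: [-3.1, -0.6, 5.7]
gripper_width: 0.312
gripper_force: 30.0
```

apply_moves:
  moves:
    - [[0,0,0],0]
    - [[0,0,0],0]
    - [[0,0,0],0]
    - [[0,0,0],0]
    - [[0,0,0],0]
  hand: 0.065

```text
time_s: 16.03
tcp_pos: [0.6056, 0.266, 0.0172]
ee_rot: [[-0.99, -0.143, -0.0], [-0.143, 0.99, -0.0], [0.0, -0.0, -1.0]]
wrist_force: [0.1, 0.3, -0.8]
gripper_width: 0.6
gripper_force: 0.0
```

apply_moves:
  moves:
    - [[0,0,-0.01],0]
    - [[0,0,-0.03],0]
    - [[0,0,-0.04],0]
    - [[0,-0.015,-0.01],0]
    - [[0.001,-0.034,0],0]

```text
time_s: 16.45
tcp_pos: [0.6148, 0.2215, 0.1136]
ee_rot: [[-0.989, -0.148, 0.011], [-0.148, 0.989, 0.006], [-0.012, 0.004, -1.0]]
wrist_force: [0.6, 0.6, -0.7]
gripper_width: 0.745
gripper_force: 0.0
```

apply_moves:
  moves:
    - [[0.001,-0.036,0],0]
    - [[0.001,-0.036,0],0]
    - [[0.001,-0.036,0],0]
    - [[0.001,-0.036,0],0]
    - [[0.001,-0.036,0],0]

```text
time_s: 16.87
tcp_pos: [0.6326, 0.0369, 0.1087]
ee_rot: [[-0.99, -0.143, 0.002], [-0.143, 0.99, 0.0], [-0.002, 0.0, -1.0]]
wrist_force: [-0.3, -0.1, 0.0]
gripper_width: 0.744
gripper_force: 0.0
```

apply_moves:
  moves:
    - [[0.001,-0.036,0],0]
    - [[0.001,-0.036,0],0]
    - [[0.001,-0.026,0],0]
    - [[0.001,-0.016,0],0]
    - [[0,0,0],0]

```text
time_s: 17.28
tcp_pos: [0.6448, -0.0784, 0.1084]
ee_rot: [[-0.99, -0.138, 0.001], [-0.138, 0.99, -0.0], [-0.001, -0.001, -1.0]]
wrist_force: [-0.4, 1.4, -0.4]
gripper_width: 0.748
gripper_force: 0.0
```

apply_moves:
  moves:
    - [[0,0,0.01],0]
    - [[0,0,0],0]
    - [[0,0,0],0]

```text
time_s: 17.53
tcp_pos: [0.644, -0.0738, 0.0968]
ee_rot: [[-0.99, -0.144, -0.002], [-0.144, 0.99, 0.0], [0.002, 0.0, -1.0]]
wrist_force: [-0.8, -0.3, -0.5]
gripper_width: 0.748
gripper_force: 0.0
```

```bash
python3 d.py .644 -.0745 .022; python3 - <<'E'
from fit import *
for n in("side","scene"):
  p=imaging.capture(n)
  for t,g in (("ring_large",(.5325,.2555)),("loupe",(.6057,.2661))):
    try: print(n,t,fit([p],t,g,.003))
    except Exception as e: print(e)
cv2.imwrite("pics/s2.png",cv2.resize(p["frame"][190:330,290:510],None,fx=3,fy=3))
E
```

```text
tool shift [-0.     -0.0007  0.0748] pos [ 0.644  -0.0738  0.0968] yaw 8.27 F [-0.8 -0.3 -0.5] t 17.5
side ring_large (array([0.53233143, 0.25706499, 0.29356283]), np.float64(0.039190696478457854), 1)
side loupe (array([0.60634196, 0.26747411, 0.07015927]), np.float64(0.030358751948829754), 1)
scene ring_large (array([0.53068364, 0.25352117, 0.1716045 ]), np.float64(0.0637607039562158), 1)
scene loupe (array([ 0.60437857,  0.26489311, -0.00838251]), np.float64(0.05520697489119575), 1)
```

View pics/s2.png

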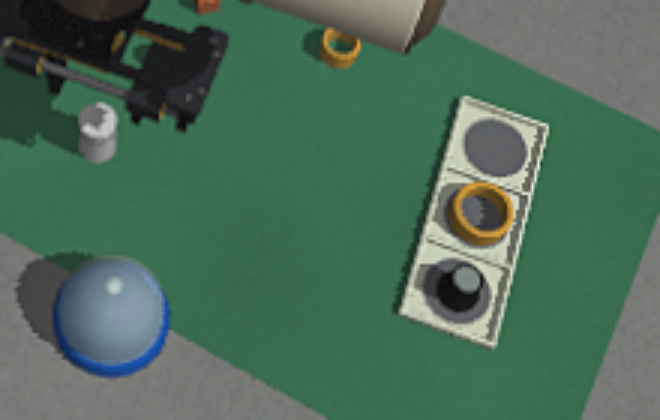

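The crop shows the ring and loupe upright on the discs of tray_three at (483,212) and (460,288). Now the tin.

apply_moves:
  moves:
    - [[0,-0.0007,0.02],0]
    - [[0,0,0.025],0]
    - [[0,0,0.02],0]
    - [[0,0,0.01],0]
    - [[0,0,0],0]

```text
time_s: 18.25
tcp_pos: [0.643, -0.0755, 0.02]
ee_rot: [[-0.99, -0.142, -0.005], [-0.142, 0.99, -0.0], [0.005, 0.0, -1.0]]
wrist_force: [-0.7, 0.4, -0.9]
gripper_width: 0.745
gripper_force: 0.0
```

apply_moves:
  moves:
    - [[0,0,0],0]
    - [[0,0,0],0]
    - [[0,0,0],0]
    - [[0,0,0],0]
    - [[0,0,0],0]
  hand: 0.02

```text
time_s: 18.67
tcp_pos: [0.6453, -0.0755, 0.0237]
ee_rot: [[-0.99, -0.143, 0.002], [-0.143, 0.99, 0.0], [-0.002, -0.0, -1.0]]
wrist_force: [-0.0, -0.0, 0.6]
gripper_width: 0.451
gripper_force: 0.0
```

apply_moves:
  moves:
    - [[0,0,0],0]
    - [[0,0,0],0]
    - [[0,0,0],0]
    - [[0,0,0],0]
    - [[0,0,0],0]

```text
time_s: 19.08
tcp_pos: [0.6451, -0.0754, 0.0233]
ee_rot: [[-0.99, -0.143, 0.001], [-0.143, 0.99, 0.0], [-0.001, -0.0, -1.0]]
wrist_force: [-1.2, 2.4, 5.4]
gripper_width: 0.367
gripper_force: 30.0
```

```bash
python3 d.py .4593 .245 .11
```

```text
tool shift [ 0.138   0.3437 -0.0868] pos [ 0.6451 -0.0754  0.0233] yaw 8.21 F [-1.2  2.4  5.4] t 19.1
```

apply_moves:
  moves:
    - [[0,0,0],0]
    - [[0,0,0],0]

```text
time_s: 19.25
tcp_pos: [0.6451, -0.0754, 0.0233]
ee_rot: [[-0.99, -0.143, 0.001], [-0.143, 0.99, -0.0], [-0.001, -0.0, -1.0]]
wrist_force: [-1.8, 1.7, 6.0]
gripper_width: 0.374
gripper_force: 30.0
```

```bash
python3 - <<'E'
from h import *
p=imaging.capture("side"); q=imaging.capture("scene")
cv2.imwrite("pics/t.png",np.hstack([cv2.resize(p["frame"][150:290,220:360],None,fx=2.8,fy=2.8),cv2.resize(q["frame"][180:320,260:400],None,fx=2.8,fy=2.8)]))
E
```

```text
(no output)
```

View pics/t.png

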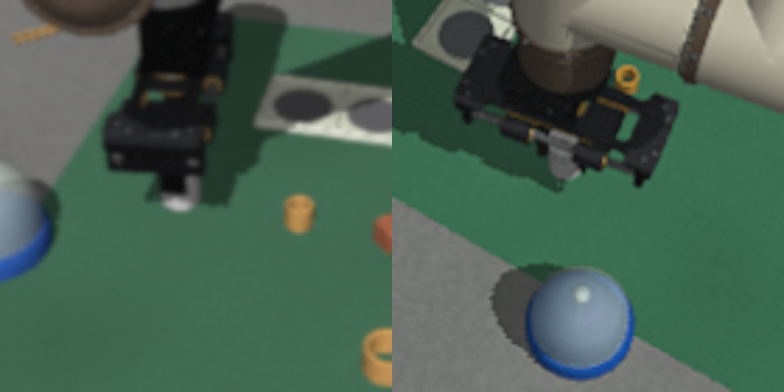

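The tin stands between the fingers, at (180,195) in the left half and (565,160) in the right half. I'll lift it and carry it to the near end pocket.

apply_moves:
  moves:
    - [[0,0,-0.01],0]
    - [[0,0,-0.02],0]
    - [[0,0,-0.02],0]
    - [[0,0,-0.01],0]
    - [[0,0,0],0]

```text
time_s: 19.77
tcp_pos: [0.6464, -0.0756, 0.0854]
ee_rot: [[-0.99, -0.143, 0.005], [-0.143, 0.99, 0.0], [-0.005, -0.001, -1.0]]
wrist_force: [0.1, -0.1, -1.4]
gripper_width: 0.369
gripper_force: 30.0
```

```bash
python3 d.py .4593 .245 .08; python3 - <<'E'
from fit import *
for n in("side","wrist"):
  p=imaging.capture(n)
  for d in models.cut_out(p,"tin")[:2]: print(n,d["confidence"],np.array(d["extent"])*[640,400,640,400])
  print(proj(p,place(M["tin"],[.645,-.0754,0,.06])).min(0),proj(p,place(M["tin"],[.645,-.0754,0,.06])).max(0))
E
```

```text
tool shift [0.1394 0.344  0.0045] pos [ 0.6464 -0.0756  0.0854] yaw 8.21 F [ 0.1 -0.1 -1.4] t 19.8
side 0.73 [351.296 266.88   17.6    18.48 ]
side 0.44 [277.696 189.6     7.104  15.4  ]
[274.79827447 176.34966347] [290.56704627 204.18633255]
wrist 0.9 [294.976 207.2    62.272  87.92 ]
[289.13229875 207.60444637] [356.31412806 300.37598296]
```

apply_moves:
  moves:
    - [[0.005,0.014,0],0]
    - [[0.011,0.028,0],0]
    - [[0.0145,0.036,0],0]
    - [[0.0145,0.036,0],0]
    - [[0.0145,0.036,0],0]

```text
time_s: 20.38
tcp_pos: [0.5625, 0.0656, 0.0815]
ee_rot: [[-0.99, -0.142, -0.002], [-0.142, 0.99, -0.001], [0.002, -0.0, -1.0]]
wrist_force: [0.7, 0.3, -0.1]
gripper_width: 0.372
gripper_force: 30.0
```

apply_moves:
  moves:
    - [[0.0145,0.036,0],0]
    - [[0.0145,0.036,0],0]
    - [[0.0145,0.036,0],0]
    - [[0.0145,0.036,0],0]
    - [[0.012,0.028,0],0]

```text
time_s: 20.8
tcp_pos: [0.4683, 0.2267, 0.0819]
ee_rot: [[-0.99, -0.144, -0.001], [-0.144, 0.99, -0.001], [0.001, -0.001, -1.0]]
wrist_force: [-0.3, 0.4, -0.7]
gripper_width: 0.374
gripper_force: 30.0
```

apply_moves:
  moves:
    - [[0.0065,0.015,0],0]
    - [[0.0025,0.006,0],0]
    - [[0,0,0],0]
    - [[0,0,0],0]

```text
time_s: 21.13
tcp_pos: [0.4583, 0.2439, 0.0821]
ee_rot: [[-0.99, -0.143, -0.001], [-0.143, 0.99, -0.001], [0.001, -0.001, -1.0]]
wrist_force: [0.4, -0.1, -0.9]
gripper_width: 0.373
gripper_force: 30.0
```

```bash
python3 d.py .4593 .245 .0263
```

```text
tool shift [-0.0012  0.001   0.0558] pos [0.4583 0.2439 0.0821] yaw 8.23 F [ 0.4 -0.1 -0.9] t 21.1
```

apply_moves:
  moves:
    - [[-0.001,0.001,0.02],0]
    - [[0,0,0.02],0]
    - [[0,0,0.012],0]
    - [[0,0,0.002],0]
    - [[0,0,0],0]

```text
time_s: 21.55
tcp_pos: [0.4597, 0.2439, 0.0279]
ee_rot: [[-0.99, -0.141, -0.002], [-0.141, 0.99, -0.002], [0.002, -0.002, -1.0]]
wrist_force: [0.7, 1.1, -1.5]
gripper_width: 0.371
gripper_force: 30.0
```

apply_moves:
  moves:
    - [[0,0,0],0]
    - [[0,0,0],0]

```text
time_s: 21.72
tcp_pos: [0.4604, 0.2454, 0.0295]
ee_rot: [[-0.99, -0.142, 0.001], [-0.142, 0.99, 0.001], [-0.001, 0.001, -1.0]]
wrist_force: [0.0, 0.6, -1.7]
gripper_width: 0.37
gripper_force: 30.0
```

```bash
python3 d.py .4593 .245 .0263
```

```text
tool shift [ 0.0011 -0.0002  0.0032] pos [0.4604 0.2454 0.0295] yaw 8.16 F [ 0.   0.6 -1.7] t 21.7
```

apply_moves:
  moves:
    - [[0.001,0,0.001],0]
    - [[0,0,0.001],0]
    - [[0,0,0.0006],0]
    - [[0,0,0],0]
    - [[0,0,0],0]

```text
time_s: 22.13
tcp_pos: [0.4587, 0.2453, 0.0263]
ee_rot: [[-0.99, -0.143, 0.0], [-0.143, 0.99, 0.0], [-0.0, 0.0, -1.0]]
wrist_force: [-0.5, 0.8, 0.3]
gripper_width: 0.374
gripper_force: 30.0
```

apply_moves:
  moves:
    - [[0,0,0.0003],0]
    - [[0,0,0.0002],0]
    - [[0,0,0],0]
    - [[0,0,0],0]

```text
time_s: 22.47
tcp_pos: [0.4587, 0.2453, 0.0263]
ee_rot: [[-0.99, -0.143, 0.0], [-0.143, 0.99, 0.0], [-0.0, 0.0, -1.0]]
wrist_force: [-2.0, -0.8, 5.6]
gripper_width: 0.373
gripper_force: 30.0
```

apply_moves:
  moves:
    - [[0,0,0],0]
    - [[0,0,0],0]
    - [[0,0,0],0]
    - [[0,0,0],0]
    - [[0,0,0],0]
  hand: 0.06

```text
time_s: 22.88
tcp_pos: [0.4586, 0.2452, 0.0254]
ee_rot: [[-0.99, -0.143, -0.0], [-0.143, 0.99, -0.0], [0.0, -0.0, -1.0]]
wrist_force: [-0.2, -0.5, 0.4]
gripper_width: 0.644
gripper_force: 0.0
```

apply_moves:
  moves:
    - [[0,0,-0.01],0]
    - [[0,0,-0.03],0]
    - [[0,0,-0.04],0]
    - [[0,0,0],0]
    - [[-0.003,-0.02,0],0]

```text
time_s: 23.3
tcp_pos: [0.4664, 0.2292, 0.1092]
ee_rot: [[-0.989, -0.146, 0.007], [-0.146, 0.989, 0.006], [-0.008, 0.005, -1.0]]
wrist_force: [0.2, -0.3, -0.8]
gripper_width: 0.693
gripper_force: 0.0
```

apply_moves:
  moves:
    - [[-0.0035,-0.035,0],0]
    - [[-0.0035,-0.035,0],0]
    - [[-0.0035,-0.035,0],0]
    - [[-0.0035,-0.035,0],0]
    - [[-0.0035,-0.035,0],0]

```text
time_s: 23.72
tcp_pos: [0.5071, 0.0537, 0.1064]
ee_rot: [[-0.99, -0.143, 0.001], [-0.143, 0.99, 0.0], [-0.001, 0.0, -1.0]]
wrist_force: [0.9, -0.0, -0.2]
gripper_width: 0.687
gripper_force: 0.0
```

apply_moves:
  moves:
    - [[-0.0035,-0.035,0],0]
    - [[-0.0035,-0.035,0],0]
    - [[-0.0035,-0.035,0],0]
    - [[-0.0015,-0.02,0],7]
    - [[0,0,0],0]

```text
time_s: 24.13
tcp_pos: [0.5371, -0.0701, 0.106]
ee_rot: [[-1.0, -0.013, 0.001], [-0.013, 1.0, -0.0], [-0.001, -0.0, -1.0]]
wrist_force: [1.1, -0.1, 0.2]
gripper_width: 0.688
gripper_force: 0.0
```

apply_moves:
  moves:
    - [[0,0,0.02],0]
    - [[0,0,0.02],0]
    - [[0,0,0],0]
    - [[0,0,0],0]

```text
time_s: 24.47
tcp_pos: [0.5359, -0.0666, 0.0654]
ee_rot: [[-1.0, -0.022, -0.002], [-0.022, 1.0, -0.0], [0.002, -0.0, -1.0]]
wrist_force: [-0.7, 0.2, 1.6]
gripper_width: 0.691
gripper_force: 0.0
```

```bash
python3 d.py .5364 -.0667 .009; python3 - <<'E'
from fit import *
for n in("side","scene","wrist"):
  p=imaging.capture(n)
  for t,g,z in (("ring_large",(.5325,.2555),.003),("loupe",(.6057,.2661),.003),("tin",(.459,.245),.003),("ring_small",(.5364,-.0667),0)):
    try: v,f,_=fit([p],t,g,z); print(n,t,v[:2].round(4),f.round(3))
    except Exception as e: print(n,t,e)
E
```

```text
tool shift [-0.0006 -0.0001  0.0564] pos [ 0.5359 -0.0666  0.0654] yaw 1.29 F [-0.7  0.2  1.6] t 24.5
side ring_large [0.5322 0.2586] 0.055
side loupe [0.6069 0.2674] 0.085
side tin [0.4578 0.2475] 0.065
side ring_small division by zero
scene ring_large [0.5328 0.2541] 0.065
scene loupe [0.6034 0.2659] 0.209
scene tin [0.4554 0.2439] 0.091
scene ring_small division by zero
wrist ring_large division by zero
wrist loupe division by zero
wrist tin division by zero
wrist ring_small [ 0.5369 -0.0662] 0.077
```

apply_moves:
  moves:
    - [[-0.0007,0,0.02],0]
    - [[0,0,0.02],0]
    - [[0,0,0.015],0]
    - [[0,0,0.001],0]
    - [[0,0,0],0]

```text
time_s: 25.63
tcp_pos: [0.5366, -0.067, 0.0089]
ee_rot: [[-1.0, -0.021, -0.002], [-0.021, 1.0, -0.0], [0.002, -0.0, -1.0]]
wrist_force: [-0.0, -0.3, -0.4]
gripper_width: 0.686
gripper_force: 0.0
```

apply_moves:
  moves:
    - [[0,0,0],0]
    - [[0,0,0],0]
    - [[0,0,0],0]
    - [[0,0,0],0]
    - [[0,0,0],0]
  hand: 0.01

```text
time_s: 26.05
tcp_pos: [0.5375, -0.0668, 0.0102]
ee_rot: [[-1.0, -0.021, 0.001], [-0.021, 1.0, 0.0], [-0.001, 0.0, -1.0]]
wrist_force: [0.1, 1.0, -0.3]
gripper_width: 0.392
gripper_force: 0.0
```

apply_moves:
  moves:
    - [[0,0,0],0]
    - [[0,0,0],0]
    - [[0,0,0],0]
    - [[0,0,0],0]
    - [[0,0,0],0]

```text
time_s: 26.47
tcp_pos: [0.5372, -0.0669, 0.0098]
ee_rot: [[-1.0, -0.021, 0.0], [-0.021, 1.0, -0.0], [-0.0, -0.0, -1.0]]
wrist_force: [-0.2, 0.6, 4.0]
gripper_width: 0.26
gripper_force: 30.0
```

```bash
python3 d.py .5695 -.239 .07
```

```text
tool shift [-0.0286 -0.1728 -0.0602] pos [ 0.5372 -0.0669  0.0098] yaw 1.21 F [-0.2  0.6  4. ] t 26.5
```

apply_moves:
  moves:
    - [[0,0,-0.02],0]
    - [[0,0,-0.025],0]
    - [[-0.002,-0.01,-0.015],0]
    - [[-0.004,-0.025,0],0]
    - [[-0.006,-0.034,0],0]

```text
time_s: 26.88
tcp_pos: [0.5513, -0.1347, 0.0709]
ee_rot: [[-1.0, -0.024, 0.003], [-0.024, 1.0, 0.0], [-0.003, 0.0, -1.0]]
wrist_force: [0.5, 1.4, -0.3]
gripper_width: 0.258
gripper_force: 30.0
```

apply_moves:
  moves:
    - [[-0.006,-0.034,0],0]
    - [[-0.006,-0.034,0],0]
    - [[-0.003,-0.022,0],0]
    - [[-0.0016,-0.0138,0],0]
    - [[0,0,0],0]

```text
time_s: 27.3
tcp_pos: [0.5692, -0.2413, 0.0688]
ee_rot: [[-1.0, -0.018, -0.001], [-0.018, 1.0, -0.0], [0.001, -0.0, -1.0]]
wrist_force: [1.1, -0.2, -1.2]
gripper_width: 0.258
gripper_force: 30.0
```

apply_moves:
  moves:
    - [[0,0,0.01],0]
    - [[0,0,0.01],0]
    - [[0,0,0],0]
    - [[0,0,0],0]

```text
time_s: 27.63
tcp_pos: [0.5684, -0.2377, 0.0482]
ee_rot: [[-1.0, -0.023, -0.003], [-0.023, 1.0, 0.001], [0.003, 0.001, -1.0]]
wrist_force: [-0.2, -0.7, -0.2]
gripper_width: 0.259
gripper_force: 30.0
```

```bash
python3 d.py .5695 -.2389 .0128
```

```text
tool shift [-0.0012 -0.0013  0.0354] pos [ 0.5684 -0.2377  0.0482] yaw 1.29 F [-0.2 -0.7 -0.2] t 27.6
```

apply_moves:
  moves:
    - [[-0.0008,-0.0007,0.015],0]
    - [[0,0,0.012],0]
    - [[0,0,0.006],0]
    - [[0,0,0],0]
    - [[0,0,0],0]

```text
time_s: 28.05
tcp_pos: [0.57, -0.2395, 0.0162]
ee_rot: [[-1.0, -0.022, -0.001], [-0.022, 1.0, -0.0], [0.001, -0.0, -1.0]]
wrist_force: [-0.1, -0.5, -0.4]
gripper_width: 0.261
gripper_force: 30.0
```

apply_moves:
  moves:
    - [[0,0,0],0]
    - [[0,0,0],0]
    - [[0,0,0],0]

```text
time_s: 28.3
tcp_pos: [0.5706, -0.2398, 0.0172]
ee_rot: [[-1.0, -0.021, 0.001], [-0.021, 1.0, -0.0], [-0.001, -0.0, -1.0]]
wrist_force: [-0.6, -0.0, -0.7]
gripper_width: 0.256
gripper_force: 30.0
```

```bash
python3 d.py .5695 -.2389 .0128
```

```text
tool shift [0.001  0.0009 0.0044] pos [ 0.5706 -0.2398  0.0172] yaw 1.2 F [-0.6 -0.  -0.7] t 28.3
```

apply_moves:
  moves:
    - [[0.001,0.0008,0.0015],0]
    - [[0,0,0.0015],0]
    - [[0,0,0.001],0]
    - [[0,0,0],0]
    - [[0,0,0],0]

```text
time_s: 28.72
tcp_pos: [0.569, -0.2389, 0.0129]
ee_rot: [[-1.0, -0.021, -0.0], [-0.021, 1.0, -0.0], [0.0, 0.0, -1.0]]
wrist_force: [-0.6, 0.8, 3.0]
gripper_width: 0.264
gripper_force: 30.0
```

apply_moves:
  moves:
    - [[0,0,0.0004],0]
    - [[0,0,0],0]
    - [[0,0,0],0]

```text
time_s: 28.97
tcp_pos: [0.569, -0.2389, 0.0128]
ee_rot: [[-1.0, -0.021, -0.0], [-0.021, 1.0, -0.0], [0.0, -0.0, -1.0]]
wrist_force: [-1.7, 1.4, 4.8]
gripper_width: 0.262
gripper_force: 30.0
```

apply_moves:
  moves:
    - [[0,0,0],0]
    - [[0,0,0],0]
    - [[0,0,0],0]
    - [[0,0,0],0]
    - [[0,0,0],0]
  hand: 0.05

```text
time_s: 29.38
tcp_pos: [0.5691, -0.239, 0.0118]
ee_rot: [[-1.0, -0.021, -0.0], [-0.021, 1.0, 0.0], [0.0, 0.0, -1.0]]
wrist_force: [0.4, 0.2, -0.0]
gripper_width: 0.531
gripper_force: 0.0
```

apply_moves:
  moves:
    - [[0,0,-0.01],0]
    - [[0,0,-0.03],0]
    - [[0,0,-0.04],0]
    - [[0.01,0.014,0],0]
    - [[0.0195,0.028,0],0]

```text
time_s: 29.8
tcp_pos: [0.5426, -0.1993, 0.0957]
ee_rot: [[-1.0, -0.019, 0.009], [-0.019, 1.0, -0.002], [-0.009, -0.002, -1.0]]
wrist_force: [-1.0, 1.0, -0.3]
gripper_width: 0.575
gripper_force: 0.0
```

apply_moves:
  moves:
    - [[0.0195,0.028,0],0]
    - [[0.0195,0.028,0],0]
    - [[0.0195,0.028,0],0]
    - [[0.0195,0.028,0],0]
    - [[0.011,0.0166,0],0]

```text
time_s: 30.22
tcp_pos: [0.4449, -0.0693, 0.0928]
ee_rot: [[-1.0, -0.022, -0.0], [-0.022, 1.0, 0.0], [0.0, 0.0, -1.0]]
wrist_force: [0.5, 0.3, -0.2]
gripper_width: 0.574
gripper_force: 0.0
```

apply_moves:
  moves:
    - [[0,0,0],-7.1]
    - [[0,0,0],-7.1]
    - [[0,0,0],-7.1]
    - [[0,0,0],-7.1]
    - [[0,0,0],-7.1]

```text
time_s: 30.63
tcp_pos: [0.4474, -0.0707, 0.093]
ee_rot: [[-0.798, -0.603, 0.001], [-0.603, 0.798, 0.0], [-0.001, -0.001, -1.0]]
wrist_force: [0.1, 0.2, 0.2]
gripper_width: 0.572
gripper_force: 0.0
```

apply_moves:
  moves:
    - [[0,0,0],-7.1]
    - [[0,0,0],0]
    - [[0,0,0],0]
    - [[0,0,0],0]

```text
time_s: 30.97
tcp_pos: [0.4472, -0.0709, 0.0925]
ee_rot: [[-0.724, -0.69, 0.001], [-0.69, 0.724, 0.0], [-0.0, -0.0, -1.0]]
wrist_force: [-0.8, 0.3, -0.6]
gripper_width: 0.573
gripper_force: 0.0
```

```bash
python3 d.py .447 -.071 .009; python3 - <<'E'
from fit import *
for n in("side","wrist"):
  p=imaging.capture(n)
  for t,g,z in (("ring_small",(.5695,-.239),.003),("oilstone",(.447,-.071),0)):
    try: v,f,_=fit([p],t,g,z); print(n,t,v[:2].round(4),np.degrees(v[2]).round(1),f.round(3))
    except Exception as e: print(n,t,e)
cv2.imwrite("pics/w4.png",p["frame"])
E
```

```text
tool shift [0.0003 0.0001 0.0835] pos [ 0.4472 -0.0709  0.0925] yaw 43.64 F [-0.8  0.3 -0.6] t 31.0
side ring_small division by zero
side oilstone [ 0.4477 -0.0682] 45.6 0.055
wrist ring_small [ 0.5682 -0.2379] 10.3 0.073
wrist oilstone [ 0.447  -0.0707] 43.7 0.037
```

View pics/w4.png

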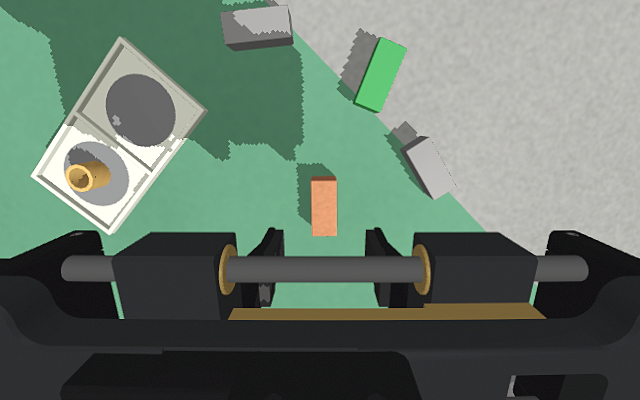

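The view shows the oilstone at (324,207) squarely between the fingers and the small ring standing in tray_two's far pocket at (88,177). Gripping the oilstone.

apply_moves:
  moves:
    - [[0,0,0.025],0]
    - [[0,0,0.025],0]
    - [[0,0,0.02],0]
    - [[0,0,0.012],0]
    - [[0,0,0],0]

```text
time_s: 31.68
tcp_pos: [0.4451, -0.0712, 0.0078]
ee_rot: [[-0.722, -0.691, -0.006], [-0.691, 0.722, -0.001], [0.005, 0.003, -1.0]]
wrist_force: [0.1, -0.3, 0.4]
gripper_width: 0.576
gripper_force: 0.0
```

apply_moves:
  moves:
    - [[0,0,0],0]
    - [[0,0,0],0]
    - [[0,0,0],0]
    - [[0,0,0],0]
    - [[0,0,0],0]
  hand: 0.01

```text
time_s: 32.1
tcp_pos: [0.4476, -0.0708, 0.0109]
ee_rot: [[-0.722, -0.692, 0.002], [-0.692, 0.722, 0.0], [-0.002, -0.001, -1.0]]
wrist_force: [-0.1, -0.2, -0.0]
gripper_width: 0.281
gripper_force: 0.0
```

apply_moves:
  moves:
    - [[0,0,0],0]
    - [[0,0,0],0]
    - [[0,0,0],0]
    - [[0,0,0],0]

```text
time_s: 32.43
tcp_pos: [0.4475, -0.0708, 0.0108]
ee_rot: [[-0.722, -0.692, 0.001], [-0.692, 0.722, 0.0], [-0.001, -0.001, -1.0]]
wrist_force: [-1.5, 0.8, 5.6]
gripper_width: 0.248
gripper_force: 30.0
```

apply_moves:
  moves:
    - [[0,0,-0.02],0]
    - [[0,0,-0.03],0]
    - [[0,0,-0.03],7.1]
    - [[0,0,0],7.1]
    - [[0,0,0],7.1]

```text
time_s: 32.85
tcp_pos: [0.4483, -0.0706, 0.092]
ee_rot: [[-0.926, -0.377, 0.005], [-0.377, 0.926, 0.001], [-0.005, -0.001, -1.0]]
wrist_force: [-0.5, -0.3, -1.2]
gripper_width: 0.243
gripper_force: 30.0
```

apply_moves:
  moves:
    - [[0,0,0],7.1]
    - [[0,0,0],7.1]
    - [[0,0,0],7.1]
    - [[0,0,0],0]
    - [[0,0,0],0]

```text
time_s: 33.27
tcp_pos: [0.4468, -0.0709, 0.09]
ee_rot: [[-1.0, -0.024, -0.0], [-0.024, 1.0, 0.0], [0.0, 0.0, -1.0]]
wrist_force: [-0.5, -0.1, -0.1]
gripper_width: 0.249
gripper_force: 30.0
```

```bash
python3 d.py .4955 -.2405 .07
```

```text
tool shift [-0.0446 -0.1707  0.0199] pos [ 0.4468 -0.0709  0.09  ] yaw 1.38 F [-0.5 -0.1 -0.1] t 33.3
```

apply_moves:
  moves:
    - [[-0.004,-0.0157,0],0]
    - [[-0.008,-0.03,0],0]
    - [[-0.009,-0.035,0],0]
    - [[-0.009,-0.035,0],0]
    - [[-0.008,-0.03,0],0]

```text
time_s: 33.68
tcp_pos: [0.4885, -0.2176, 0.09]
ee_rot: [[-1.0, -0.024, 0.0], [-0.024, 1.0, -0.0], [-0.0, -0.0, -1.0]]
wrist_force: [0.6, -0.1, -0.8]
gripper_width: 0.247
gripper_force: 30.0
```

apply_moves:
  moves:
    - [[-0.0046,-0.017,0],0]
    - [[-0.002,-0.008,0.005],0]
    - [[0,0,0.02],0]
    - [[0,0,0.02],0]
    - [[0,0,0],0]

```text
time_s: 34.1
tcp_pos: [0.4917, -0.2394, 0.0411]
ee_rot: [[-1.0, -0.021, -0.009], [-0.021, 1.0, 0.003], [0.008, 0.003, -1.0]]
wrist_force: [-0.5, 0.5, -0.4]
gripper_width: 0.25
gripper_force: 30.0
```

apply_moves:
  moves:
    - [[0,0,0],0]
    - [[0,0,0],0]
    - [[0,0,0],0]

```text
time_s: 34.35
tcp_pos: [0.4962, -0.2404, 0.0464]
ee_rot: [[-1.0, -0.022, 0.002], [-0.022, 1.0, -0.001], [-0.002, -0.001, -1.0]]
wrist_force: [-0.7, 0.1, 0.6]
gripper_width: 0.247
gripper_force: 30.0
```

```bash
python3 d.py .4955 -.2405 .0138
```

```text
tool shift [ 0.0008 -0.0001  0.0326] pos [ 0.4962 -0.2404  0.0464] yaw 1.29 F [-0.7  0.1  0.6] t 34.4
```

apply_moves:
  moves:
    - [[0.0005,0,0.012],0]
    - [[0,0,0.01],0]
    - [[0,0,0.006],0]
    - [[0,0,0.001],0]
    - [[0,0,0],0]

```text
time_s: 34.77
tcp_pos: [0.4946, -0.2405, 0.0159]
ee_rot: [[-1.0, -0.021, -0.001], [-0.021, 1.0, 0.0], [0.001, 0.0, -1.0]]
wrist_force: [-0.0, -0.3, -0.3]
gripper_width: 0.247
gripper_force: 30.0
```

apply_moves:
  moves:
    - [[0,0,0],0]
    - [[0,0,0],0]
    - [[0,0,0],0]

```text
time_s: 35.02
tcp_pos: [0.4951, -0.2407, 0.0166]
ee_rot: [[-1.0, -0.021, 0.001], [-0.021, 1.0, -0.0], [-0.001, -0.0, -1.0]]
wrist_force: [-0.8, 0.5, -0.1]
gripper_width: 0.249
gripper_force: 30.0
```

```bash
python3 d.py .4955 -.2405 .0138
```

```text
tool shift [-0.0004  0.0002  0.0028] pos [ 0.4951 -0.2407  0.0166] yaw 1.2 F [-0.8  0.5 -0.1] t 35.0
```

apply_moves:
  moves:
    - [[0,0,0.001],0]
    - [[0,0,0.001],0]
    - [[0,0,0.0006],0]
    - [[0,0,0],0]
    - [[0,0,0],0]

```text
time_s: 35.43
tcp_pos: [0.4949, -0.2406, 0.0139]
ee_rot: [[-1.0, -0.021, 0.0], [-0.021, 1.0, -0.0], [-0.0, -0.0, -1.0]]
wrist_force: [-0.1, 1.1, 3.2]
gripper_width: 0.251
gripper_force: 30.0
```

apply_moves:
  moves:
    - [[0,0,0.0004],0]
    - [[0,0,0],0]
    - [[0,0,0],0]

```text
time_s: 35.68
tcp_pos: [0.4948, -0.2406, 0.0139]
ee_rot: [[-1.0, -0.021, 0.0], [-0.021, 1.0, -0.0], [-0.0, -0.0, -1.0]]
wrist_force: [-2.0, 1.6, 5.5]
gripper_width: 0.247
gripper_force: 30.0
```

apply_moves:
  moves:
    - [[0,0,0],0]
    - [[0,0,0],0]
    - [[0,0,0],0]
    - [[0,0,0],0]
    - [[0,0,0],0]
  hand: 0.045

```text
time_s: 36.1
tcp_pos: [0.4947, -0.2406, 0.0129]
ee_rot: [[-1.0, -0.021, -0.0], [-0.021, 1.0, 0.0], [0.0, 0.0, -1.0]]
wrist_force: [0.4, 0.0, 0.0]
gripper_width: 0.491
gripper_force: 0.0
```

apply_moves:
  moves:
    - [[0,0,-0.01],0]
    - [[0,0,-0.03],0]
    - [[0,0,-0.04],0]
    - [[0,0,-0.04],0]
    - [[0,0,-0.04],0]

```text
time_s: 36.52
tcp_pos: [0.4943, -0.2406, 0.1756]
ee_rot: [[-1.0, -0.021, -0.0], [-0.021, 1.0, -0.0], [0.0, -0.0, -1.0]]
wrist_force: [1.1, -0.6, -0.1]
gripper_width: 0.52
gripper_force: 0.0
```

apply_moves:
  moves:
    - [[-0.02,0.03,-0.02],0]
    - [[-0.02,0.03,-0.02],0]
    - [[-0.02,0.03,-0.02],0]
    - [[-0.02,0.03,-0.02],0]
    - [[-0.02,0.03,-0.02],0]

```text
time_s: 36.93
tcp_pos: [0.5918, -0.0871, 0.2754]
ee_rot: [[-1.0, -0.021, 0.001], [-0.021, 1.0, 0.0], [-0.001, 0.0, -1.0]]
wrist_force: [0.2, -0.3, 0.5]
gripper_width: 0.516
gripper_force: 0.0
```

apply_moves:
  moves:
    - [[-0.01,0.03,-0.02],0]
    - [[-0.01,0.03,-0.02],0]
    - [[0,0.03,0],0]
    - [[0,0,0],0]
    - [[0,0,0],0]

```text
time_s: 37.35
tcp_pos: [0.6094, 0.0033, 0.3137]
ee_rot: [[-1.0, -0.024, 0.0], [-0.024, 1.0, 0.0], [-0.0, 0.0, -1.0]]
wrist_force: [0.1, -1.2, 0.4]
gripper_width: 0.517
gripper_force: 0.0
```

```bash
python3 - <<'E'
from fit import *
s=r.sense(); print(s["tcp_pos"])
T=dict(tray_three=((.5325,.2555),0),tray_two=((.5325,-.2397),0),ring_large=((.5325,.2555),.003),loupe=((.6057,.2661),.003),tin=((.459,.245),.003),ring_small=((.5695,-.239),.003),oilstone=((.4955,-.2405),.003),ring_middle=((.441,.077),0))
for n in("wrist","scene"):
  p=imaging.capture(n)
  for t,(g,z) in T.items():
    try: v,f,_=fit([p],t,g,z); print(n,t,v[:2].round(4),np.degrees(v[2]).round(1),f.round(3))
    except Exception as e: print(n,t,e)
  cv2.imwrite(f"pics/end_{n}.png",p["frame"])
E
```

```text
[0.60940329 0.00331266 0.31367488]
wrist tray_three [0.5311 0.2546] 8.2 0.022
wrist tray_two [ 0.5315 -0.2396] 181.0 0.057
wrist ring_large [0.5317 0.2556] 11.1 0.038
wrist loupe [0.6061 0.267 ] 11.6 0.046
wrist tin division by zero
wrist ring_small [ 0.5686 -0.2376] 17.1 0.056
wrist oilstone [ 0.4937 -0.2403] 180.0 0.073
wrist ring_middle [0.4403 0.0742] 13.5 0.06
scene tray_three [0.53   0.2544] 8.5 0.041
scene tray_two [ 0.5353 -0.2423] 181.3 0.064
scene ring_large [0.5313 0.2544] 2.6 0.048
scene loupe [0.6046 0.2649] 19.9 0.068
scene tin division by zero
scene ring_small division by zero
scene oilstone [ 0.4932 -0.2418] 177.1 0.12
scene ring_middle division by zero
```

View pics/end_wrist.png

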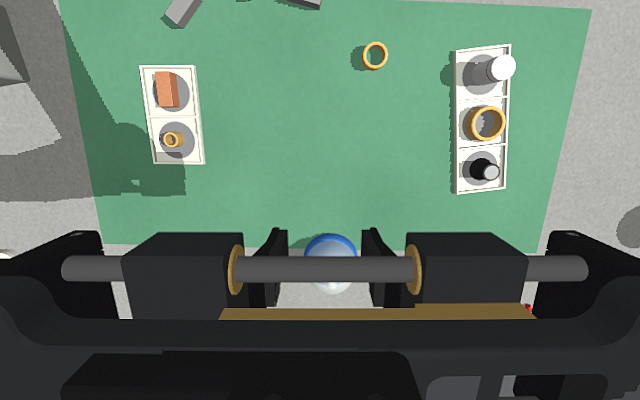

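View pics/end_scene.png

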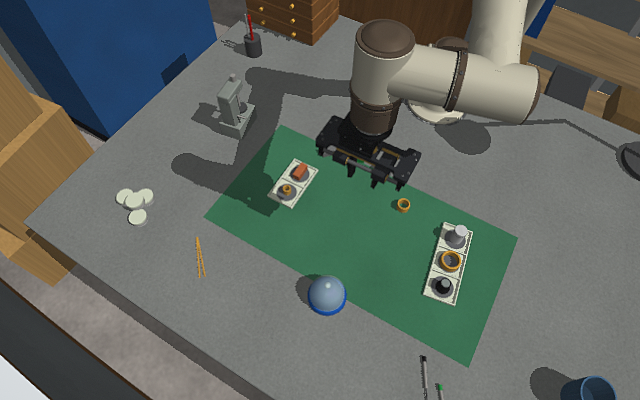

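The final views show all five things upright and near the middles of their pockets: tin (458,235), large ring (450,261) and loupe (442,286) in tray_three, oilstone (300,171) and small ring (286,189) in tray_two. The middle ring (403,205), dome and press have not moved. Handing in.

```bash
python3 -c "
from station import r; print(r.finish_job())"
```

```text
the job is handed in; nothing more can be done
None
```

Both kits are made up and the job is handed in at about 37 s: large ring, loupe and tin are in the three-pocket tray, small ring and oilstone in the two-pocket tray, all standing flat and within about 3 mm of the pocket middles by the camera fits, though the tin's last fit came before the final look and it was then checked only by eye; the middle ring, dome and press were left alone.

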